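Release a formed bracket from a ratchet-locked bench die

TASK

Lift the ratchet pawl of the small bench forming jig and throw it right over so that it stays back by itself, then draw the toothed bar back until its nose is clear of the die. Lift the freshly formed U bracket out of the die and set it down gently, standing on its web like its two fellows, in the empty compartment of the parts tray. Leave the pawl thrown over and the bar drawn back, and do not push about the finished brackets, the spray can, the carton or the screwdriver.

Things in the scene. Friction and masses are not known exactly. Their poses are not given: they have to be found in the camera images.
- jig_base (a point): Fixed steel forming jig, placed and turned anew each time. Point: centre of the underside of its base plate (x -55 to 55, y -135 to 140, 12 mm thick). The toothed bar runs along jig y at x = 0 and is drawn out towards +y. Ratchet head: two cheeks at x 16 to 26 mm either side, y 14 to 50, top at z = 72 mm, carrying the pawl between them.
- die_mouth (a point): Centre of the mouth of the open die at the jig's -y end (jig x 0, y -90, z 44 mm), axes as the jig's. The block is 80 mm (x) by 84 mm (y), top 44 mm above the bench; cavity 50 mm (x) by 60 mm (y), 29.5 mm deep; its +y end wall has a 28 mm wide slot for the bar.
- pawl_hinge (a point): Axis of the pawl, fixed in the jig at its x = 0, y = 32, z = 60 mm; the axis runs along the jig's x. Axes as the jig's.
- pawl (a joint): Pawl angle (rad): about 0 to 0.2 with its tooth down in the bar's teeth, blocking the bar; grows as its free end is lifted up and over towards jig +y; back stop at 1.75. 160 g, held by gravity alone, hardly any friction: let go below 1.4 it falls back into the teeth, beyond 1.4 (past upright) it falls onto the back stop and stays.
- pawl_grip (a point): Centre of the cross rod on the pawl's free end: 16 mm diameter, 40 mm long along jig x, on the end of a 14 mm wide arm from the hinge. At angle 0 it is 58 mm towards jig -y from the hinge and 12 mm above it (72 mm over the bench); it moves on an arc of 59 mm radius. Both flat ends are free: held across its 40 mm it turns between the fingers.
- bar (a joint): How far the toothed bar is drawn out (m): 0 to 0.016 at the start, up to 0.030 if pulled against the pawl; stop at 0.100. From 0.073 on its nose is clear of the die block. It slides with about 3 N of friction and stays where left. With the pawl down a tooth catches within 14 mm.
- bar_grip (a point): Grip of the toothed bar: black upright post on its outer end, 24 mm across (jig x), 20 mm along the bar (jig y), from 20 to 95 mm above the bench; point on its axis 80 mm above the bench, at jig y = 110 mm plus the bar's travel. The bar itself is 24 mm wide, 20 to 36 mm above the bench, with 8 mm teeth on top.
- bracket_center (a point): Bracket to take out, half-way up it: loose aluminium U, 46 mm wide over its flanges (its x), 56 mm long (its y), 72 mm high, 4 mm thick, open at top and ends, 90 to 140 g. Starts on its web in the die (2 mm play each side), y along jig y, flanges 42 mm out of the die, the bar's nose inside it just over the web, holding it down. Grip it across the flanges.
- tray_base (a point): Fixed cardboard tray, 225 mm long (its x), 80 mm wide (its y), walls 4 mm thick and 28 mm high, floor 4 mm; point: centre of its underside. Two dividers make three compartments along x, at x = -74, 0, +74 mm, each about 70 by 72 mm inside. Brackets stand in it with their length along tray x, flanges towards its long sides.
- empty_floor (a point): Centre of the floor of the empty compartment, where a flat paper slip 50 x 40 mm lies; its x axis is the tray's x. Which of the three compartments is empty changes.
- mate_a_center (a point): Centre (half-way up) of a finished bracket, the same as the one in the die, loose in the tray in another compartment. Leave alone.
- mate_b_center (a point): Centre (half-way up) of the second finished bracket in the tray. Leave alone.
- spray_center (a point): Centre of a spray can, 52 mm in diameter, 110 mm high, loose on the bench beside the jig at the jig's +x side. Leave alone.
- carton_center (a point): Centre of a cardboard carton, 60 x 110 x 80 mm high, loose on the bench beyond the +x end of the tray. Leave alone.
- driver_grip (a point): Handle of a screwdriver, 190 mm long, lying on the bench on the jig's -x side, roughly along the bar. Leave alone.
Things that resemble listed ones, but are neither listed nor needed, are in the scene too. Leave any purple look-alike of the part that bears bracket_center alone.

How it is judged:
By the outcome, as a careful person would: the job done as asked, in the order asked, and still so for the second after the job is handed in, with the robot touching nothing.
It also fails if it takes over 72 s, if anything falls off the work surface, if the arm or the gripper's body presses on something with over 40 N, if the wrist force passes 120 N, or if a joint passes its speed limit or range.

ROBOT

A 6-joint arm with a two-finger parallel gripper is mounted at the origin on the work surface. World frame = base frame: x ahead of the robot, y to its left, z up, the work surface at z = 0. Lengths are in m, angles in degrees, forces in N, time in s.
With the tool pointing down it reaches from about 0.375 to 0.9 m from the base axis. Payload 3.1 kg.
Tool frame: the origin (TCP) lies at the very end of the fingers, on their centre line; the grasp point (between the pads) lies 19 mm behind it (pinch_z is the distance from the TCP to the grasp point, in m); z points along the fingers, y is the line along which they close (so a half turn about z gives the same grasp; the last joint's range is limited). The gripper opens to 87 mm and grips with 3 to 60 N. Pads are 19 mm wide; open, the fingers measure 117 mm over their backs; the gripper's body (75 mm by 190 mm) begins 51 mm behind the grasp point.
Start: joints at [-76.003, 30.224, 82.088, -0, 67.689, -10.227], TCP at [0.256, -0.57, 0.223] pointing down, gripper open.
Joint ranges: [-176.69, 176.69], [-43.24, 126.21], [12.49, 139.97], [-82, 262], [0, 151.66], [-163.58, 163.58]. Speed limits (degrees/s): [159.86, 159.86, 180, 180, 180, 180].

INTERFACE

Orientations are given as [roll, pitch, yaw] about the fixed x, y, z axes, in that order (R = Rz(yaw) Ry(pitch) Rx(roll)).
In Python, from bench import observe, capture, get_calibration, finish_job, pinch_z gives the robot as it stands.
- The arm moves only by the tool play_rows, never from a script. Its argument "increments" is a list that holds one entry, the list of rows, each a list of 7 numbers: the turn, a rotation vector about the tool's x, y, z in rad, then the shift along the tool's x, y, z in m, then the finger opening in m, from 0 to 0.087. In form: [[[wx, wy, wz, tx, ty, tz, claw], ...]]. A call has 1 to 20 rows; each row is the pose to reach, as a shift and turn from the pose commanded when the call began, along the tool's axes at that moment; what a row does not reach only later rows make up. A row lasts 1/8 s, in which the tool goes at most 62.5 mm and 10.7 degrees, less where a joint would pass 70% of its speed; a pose out of reach is approached as far as the arm can. A call with a gripper value outside its range is refused whole. The fingers move at their own pace and stop on an object; the grip force is fixed at half the most. Time passes only in rows, so rows that repeat a pose let the fingers close. It gives the time, the measured TCP pose, the force, the opening and the grip force at its end, in the units of the state.
- observe(): the state, without advancing time (a new reading comes with each control period).
- capture(name): name is "scene" or "top" or "wrist"; returns (picture, depth): 480x640x3 uint8, blue, green, red; 480x640 float32, m along the optical axis (not along the pixel's ray), 0 where there is no reading.
- get_calibration(name): a dict with "mtx" (3x3 intrinsics, pixels), "R" (3x3) and "t" (3): a world point X has camera coordinates R X + t; the wrist camera has in their place "mount" (4x4, takes a point from camera to tool coordinates, whose origin is the TCP and whose axes are the flange's). Camera axes: x right, y down, z forward; pixel columns grow to the right and rows downward; lengths in m; the calibration is good to about 2 mm. A picture is of the moment at which its call begins: read the wrist's pose just before it. get_calibration takes no time and is no camera call.
- finish_job(): hands the job in; it is judged then, once.
The state is a dict: "time_s": time; "qpos": joint angles; "dq": joint speeds; "joint_efforts": joint torques, N m; "tool_pos": TCP position; "eef_rot": TCP orientation; "contact_force": force on the tool from outside, world axes, zero at the start; "wrist_torque": the same for the moment, N m; "grip_width": finger opening in m; "gripper_force": force on a finger pad.
Only numpy, scipy, OpenCV 4.12 (cv2) and the standard library are available. Lean on these libraries where they do the work, as an engineer would, in place of code of your own. Each camera call takes 0.05 s, during which the arm holds its last target. There are 200 camera calls.

## Working session

There is one attempt and no reset: what is moved stays moved. The work goes in short steps, Python scripts to look and compute and a tool call to move; the robot and the scene stay as the last step left them, time stands still between calls to the robot, and variables do not carry over. Pictures are saved under pics/ and viewed, at most 10 in all, crops included, and the job is handed in when it is done.

Besides the shell and the picture viewer there is one more tool, called after ">>>" in YAML: its name, and indented under it one key for each argument. play_rows: Moves the arm, as the interface text tells. Its arguments: {"type":"object","properties":{"increments":{"type":"array","items":{"type":"array","items":{"type":"array","items":{"type":"number"}}}}},"required":["increments"]}

```bash
ls; mkdir -p pics; python3 - <<'E'
from bench import *
import cv2,numpy as np
print(observe())
for n in("scene","top"):
    p,d=capture(n);cv2.imwrite(f"pics/{n}0.png",p);np.save(f"{n}0.npy",d)
    c=get_calibration(n);print(n,c)
print(get_calibration("wrist"),pinch_z)
E
```

```text
pics
{'time_s': 0.0, 'qpos': array([-7.60023661e+01,  3.02782819e+01,  8.21558856e+01, -1.43789237e-04,
        6.76900535e+01, -1.02251264e+01]), 'dq': array([-0.10267904, -0.04146719, -0.01545462, -0.01449431,  0.05704122,
       -0.05252763]), 'joint_efforts': array([-6.31538915e-04, -4.40046787e+01, -1.76592153e+01,  6.33846782e-02,
        5.80563443e-02, -1.47754113e-04]), 'tool_pos': array([ 0.25629611, -0.56922959,  0.22158176]), 'eef_rot': array([-1.79877728e+02, -2.19204371e-02,  2.42227916e+01]), 'contact_force': array([ 0.06305984, -0.09066019,  0.093069  ]), 'wrist_torque': array([0.00688991, 0.0187574 , 0.06011475]), 'gripper_force': 0.0, 'grip_width': 0.08660566748682819}
scene {'mtx': array([[434.56491805,   0.        , 320.34335535],
       [  0.        , 434.56491805, 227.32832492],
       [  0.        ,   0.        ,   1.        ]]), 'R': array([[ 0.85334311,  0.52123671, -0.01085464],
       [ 0.41776629, -0.69610547, -0.5838737 ],
       [-0.31189238,  0.4937099 , -0.81177194]]), 't': array([-0.48151801, -0.20990969,  1.21540333])}
top {'mtx': array([[483.6159377
[... 160 characters left out ...]
, -0.99925277, -0.0315857 ],
       [-0.99492464, -0.01905724, -0.09880175],
       [ 0.09812599,  0.03362638, -0.99460573]]), 't': array([-0.01725853,  0.55883741,  1.03312196])}
{'mtx': array([[341.82406551,   0.        , 322.14536923],
       [  0.        , 341.82406551, 232.9161088 ],
       [  0.        ,   0.        ,   1.        ]]), 'mount': array([[ 7.31211583e-04, -9.63971393e-01, -2.66004924e-01,
         7.25912014e-02],
       [ 9.99999711e-01,  7.60847907e-04, -8.36166849e-06,
         8.47562998e-04],
       [ 2.10449699e-04, -2.66004841e-01,  9.63971670e-01,
        -1.62735234e-01],
       [ 0.00000000e+00,  0.00000000e+00,  0.00000000e+00,
         1.00000000e+00]])} 0.0187
```

View pics/scene0.png

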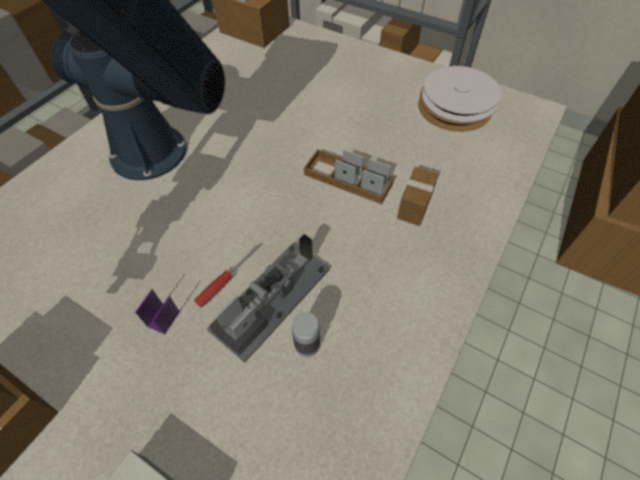

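View pics/top0.png

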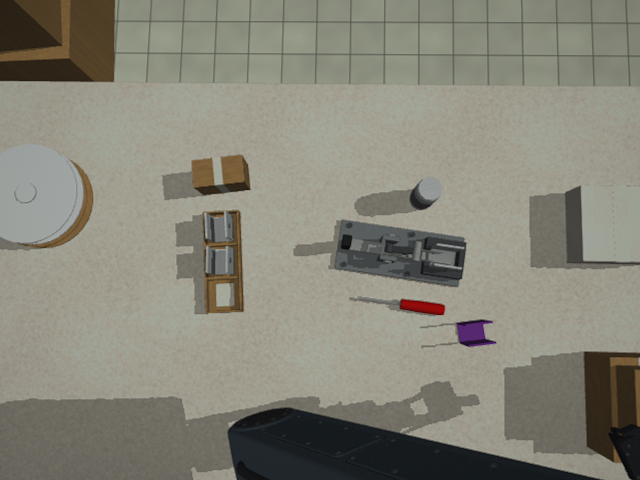

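The top view shows the jig, with its black post at about (347,241), its die at (444,258) and the pawl rod near (418,252). The tray's empty compartment, with the paper slip, is at (224,294). The fellow brackets are at (219,227) and (219,262), and the purple look-alike at (474,333). Next I'll measure them.

```bash
cat > h.py <<'E'
from bench import *
import cv2,numpy as np
from scipy.spatial.transform import Rotation as Ro
def cam(n,st=None):
    c=get_calibration(n)
    if n!="wrist": return c["mtx"],c["R"].T,-c["R"].T@c["t"]
    T=np.eye(4);T[:3,:3]=Ro.from_euler("xyz",st["eef_rot"],degrees=True).as_matrix();T[:3,3]=st["tool_pos"]
    M=T@c["mount"];return c["mtx"],M[:3,:3],M[:3,3]
def cast(c,uv,z):
    K,R,o=c;uv=np.atleast_2d(np.array(uv,float))
    d=(R@np.linalg.inv(K)@np.c_[uv,np.ones(len(uv))].T).T
    return o+d*((z-o[2])/d[:,2])[:,None]
def proj(c,X):
    K,R,o=c;p=(K@R.T@(np.atleast_2d(X)-o).T).T;return p[:,:2]/p[:,2:]
def cloud(c,d):
    K,R,o=c;v,u=np.mgrid[:480,:640]
    r=np.stack([(u-K[0,2])/K[0,0],(v-K[1,2])/K[1,1],np.ones_like(u,float)],-1)*d[...,None]
    return r@R.T+o
def big(c,mask,z):
    n=cv2.findContours(mask,cv2.RETR_EXTERNAL,cv2.CHAIN_APPROX_NONE)[0]
    k=max(n,key=cv2.contourArea).reshape(-1,2)
    w=cast(c,k,z)[:,:2].astype(np.float32);return cv2.minAreaRect(w*1000)
E
python3 - <<'E'
from h import *
p=cv2.imread("pics/top0.png");d=np.load("top0.npy");c=cam("top")
hsv=cv2.cvtColor(p,cv2.COLOR_BGR2HSV)
P=cloud(c,d)
print("table z",np.median(P[300:380,250:400,2]))
m=np.zeros((480,640),np.uint8);m[205:300,325:480]=255
z=P[...,2]
jm=((z>0.008)&(z<.2)&(m>0)).astype(np.uint8)*255
print(hsv[225:228,360:364].tolist(),hsv[300,300])
jm[:, :]&=((hsv[...,1]<60)&(hsv[...,2]<150)).astype(np.uint8)*255
jm=cv2.morphologyEx(jm,cv2.MORPH_OPEN,np.ones((3,3)))
print("jig rect",big(c,jm,.012))
m[:]=0;m[200:325,195:255]=255
tm=((z>.018)&(z<.034)&(m>0)).astype(np.uint8)*255
tm=cv2.morphologyEx(tm,cv2.MORPH_CLOSE,np.ones((9,9)))
print("tray rect",big(c,tm,.028))
sl=((hsv[...,1]<40)&(hsv[...,2]>190)&(m>0)).astype(np.uint8)*255;sl[:278]=0
sl[310:]=0;sl[:,:210]=0;sl[:,238:]=0
print("slip",big(c,sl,.004), sl.sum()//255)
cr=cv2.resize(p[205:300,325:480],None,fx=5,fy=5,interpolation=cv2.INTER_CUBIC);cv2.imwrite("pics/jig.png",cr)
# height map of jig
for r in range(222,286,4): print(r,(z[r,335:470:6]*1000).astype(int).tolist())
E
```

```text
table z 7.734224785049815e-05
[[[90, 11, 93], [90, 8, 91], [98, 11, 93], [90, 14, 93]], [[83, 11, 92], [84, 14, 92], [84, 14, 92], [90, 11, 92]], [[83, 11, 92], [90, 11, 92], [84, 14, 92], [90, 14, 92]]] [ 25  29 161]
jig rect ((552.291015625, -193.65948486328125), (280.1925048828125, 109.87034606933594), 82.5634994506836)
tray rect ((525.17236328125, 198.73532104492188), (224.48744201660156, 82.00407409667969), 4.150959014892578)Traceback (most recent call last):
  File "<stdin>", line 19, in <module>
  File "h.py", line 21, in big
    k=max(n,key=cv2.contourArea).reshape(-1,2)
      ~~~^^^^^^^^^^^^^^^^^^^^^^^
ValueError: max() iterable argument is empty
```

```bash
python3 - <<'E'
from h import *
p=cv2.imread("pics/top0.png");d=np.load("top0.npy");c=cam("top")
hsv=cv2.cvtColor(p,cv2.COLOR_BGR2HSV);P=cloud(c,d);z=P[...,2]
print("cam",c[2])
print("slip px",hsv[285:305:5,218:232:4].tolist())
m=np.zeros((480,640),np.uint8);m[205:300,325:480]=1
def zc(lo,hi,u0,u1,v0,v1):
    k=(z>lo)&(z<hi);k[:, :u0]=0;k[:,u1:]=0;k[:v0]=0;k[v1:]=0
    w=(P[k][:,:2]*1000).astype(np.float32);return len(w),w.mean(0),cv2.minAreaRect(w)
print("post",zc(.09,.1,325,365,225,260))
print("die top",zc(.04,.048,415,480,230,285))
print("bracket top",zc(.075,.1,415,480,235,285))
print("spray",zc(.1,.12,400,450,170,220))
print("mates",zc(.06,.09,195,250,205,245),zc(.06,.09,195,250,245,280))
print("high head",zc(.066,.085,370,430,235,275))
cv2.imwrite("pics/jig.png",cv2.resize(p[205:300,325:480],None,fx=5,fy=5,interpolation=cv2.INTER_CUBIC))
E
```

```text
cam [ 0.45500946 -0.04133589  1.08221802]
slip px [[[37, 20, 168], [35, 18, 167], [37, 20, 168], [23, 26, 117]], [[37, 20, 167], [43, 18, 169], [35, 20, 165], [27, 20, 140]], [[35, 20, 166], [43, 18, 168], [39, 20, 167], [30, 18, 139]], [[41, 21, 169], [28, 20, 164], [43, 21, 169], [19, 29, 122]]]
post (109, array([568.3925  , -71.717064], dtype=float32), ((568.3604125976562, -71.62159729003906), (19.579580307006836, 23.647720336914062), 81.57125854492188))
die top (743, array([ 539.0974, -281.5444], dtype=float32), ((541.2437744140625, -279.2139587402344), (92.16834259033203, 79.90436553955078), 82.47966003417969))
bracket top (250, array([ 545.14465, -254.08818], dtype=float32), ((543.0370483398438, -259.880126953125), (98.98956298828125, 46.4952507019043), 83.49153137207031))
spray (464, array([ 675.1967 , -238.18153], dtype=float32), ((675.8507080078125, -238.59243774414062), (47.23234939575195, 47.43092346191406), 3.206592082977295))
mates (188, array([598.32764, 206.02711], dtype=float32), ((598.7689819335938, 205.34654235839844), (56.9012336730957, 47.4609375), 5.321403980255127)) (196, array([523.6244, 198.6813], dtype=float32), ((525.2772827148438, 199.93807983398438), (55.7832145690918, 47.492332458496094), 1.4278407096862793))
high head (437, array([ 554.5083 , -170.58882], dtype=float32), ((552.9161376953125, -183.61927795410156), (80.74519348144531, 58.07814025878906), 82.97261810302734))
```

View pics/jig.png

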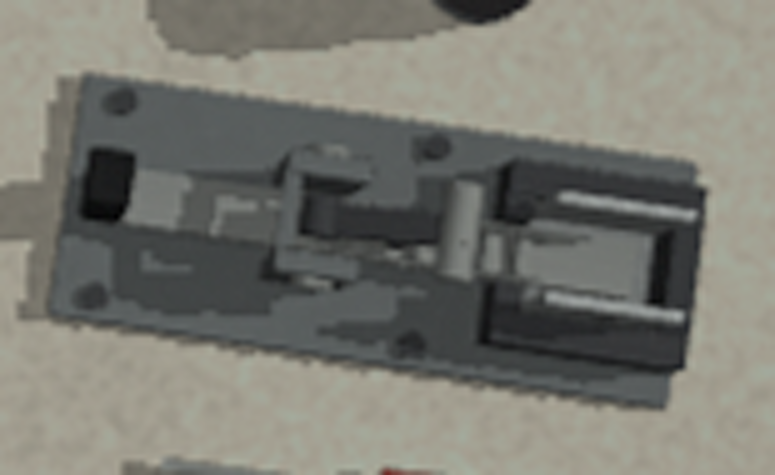

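The crop shows the jig's pawl rod at (416.6,251) in the full image, the post at (346,242) and the die bracket's flange tops near (450,246) and (448,266). The only thing to confuse with the bracket is the purple look-alike at (474,333), plus the two tray brackets. The bracket sitting in the die is clearly the right one.

The jig origin comes out at about (0.552,-0.195) with yaw -7.4°, and the bar's travel at about 14 mm, which agrees with the given sizes. I'll move above the pawl now.

>>> play_rows:
  increments:
    - [[0,0,-0.03,0.012,-0.006,0.001,0.087],[0,0,-0.1,0.041,-0.02,0.002,0.087],[0,0,-0.2,0.082,-0.04,0.004,0.087],[0,0,-0.31,0.123,-0.059,0.006,0.087],[0,0,-0.41,0.164,-0.079,0.008,0.087],[0,0,-0.51,0.205,-0.099,0.01,0.087],[0,0,-0.61,0.246,-0.119,0.012,0.087],[0,0,-0.71,0.287,-0.139,0.014,0.087],[0,0,-0.81,0.328,-0.158,0.016,0.087],[0,0,-0.92,0.369,-0.178,0.018,0.087],[0,0,-0.99,0.398,-0.192,0.02,0.087],[0,0,-1.019,0.41,-0.198,0.02,0.087],[0,0,-1.019,0.41,-0.198,0.02,0.087],[0,0,-1.019,0.41,-0.198,0.02,0.087]]

```text
time_s: 1.85
tool_pos: [0.5484, -0.222, 0.2026]
eef_rot: [-180.0, 0.0, 82.5]
contact_force: [-0.1, -0.8, 0.4]
grip_width: 0.087
gripper_force: 0.0
```

```bash
cat > look.py <<'E'
from h import *
import sys
n=sys.argv[1];st=observe();p,d=capture("wrist");cv2.imwrite(f"pics/{n}.png",p);np.savez(f"{n}.npz",d=d,pos=st["tool_pos"],rot=st["eef_rot"])
print(st["time_s"],st["tool_pos"],st["eef_rot"],st["grip_width"],st["contact_force"])
E
python3 look.py w1; python3 - <<'E'
from h import *
f=np.load("w1.npz");c=cam("wrist",dict(tool_pos=f["pos"],eef_rot=f["rot"]))
a=np.radians(-7.4);O=np.array([.5522,-.195,0]);R=Ro.from_euler("z",-7.4,degrees=True).as_matrix()
for n,X in dict(rodL=(-.02,-.026,.08),rodR=(.02,-.026,.08),die=(0,-.09,.044),dieA=(-.04,-.132,.044),dieB=(.04,-.132,.044),dieC=(.04,-.048,.044),dieD=(-.04,-.048,.044),post=(0,.124,.095)).items(): print(n,proj(c,O+R@np.array(X)))
E
```

```text
1.85 [ 0.54844744 -0.22195861  0.20258015] [-1.79974628e+02  2.35698502e-02  8.25350664e+01] 0.08695167185290391 [-0.13594347 -0.76309714  0.39378932]
rodL [[298.79728434 223.9212065 ]]
rodR [[345.32788892 223.9032934 ]]
die [[322.10131555 276.78183862]]
dieA [[283.79808058 314.20126871]]
dieB [[360.4409269 314.1744758]]
dieC [[362.97000441 236.85614965]]
dieD [[281.19635451 236.88721496]]
post [[321.95652982  21.1562971 ]]
```

View pics/w1.png

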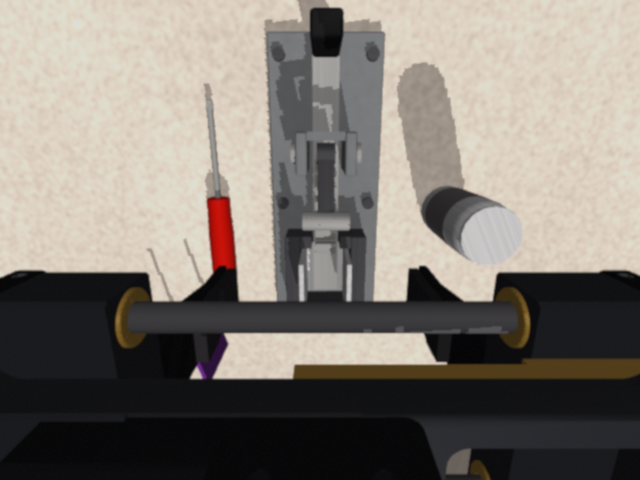

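The wrist view shows the rod at about (326,221), spanning u 303 to 350. The bracket flanges are at u≈301 and 350, the post at (327,15) and the can at (490,235). I'll measure these at their known heights.

```bash
python3 - <<'E'
from h import *
f=np.load("w1.npz");c=cam("wrist",dict(tool_pos=f["pos"],eef_rot=f["rot"]));P=cloud(c,f["d"])
O=np.array([.5522,-.195,0]);R=Ro.from_euler("z",-7.4,degrees=True).as_matrix()
J=((P-O)@R)*1000
def q(n,u0,u1,v0,v1,lo,hi):
    k=J[v0:v1,u0:u1].reshape(-1,3);k=k[(k[:,2]>lo)&(k[:,2]<hi)]
    print(n,len(k),"min",k.min(0).round(1),"max",k.max(0).round(1),"med",np.median(k,0).round(1))
q("rod",296,356,208,234,70,95)
q("post",305,350,5,60,92,99)
q("cheekL",290,310,128,180,68,76);q("cheekR",340,365,128,180,68,76)
q("die",278,372,230,300,40,47)
q("flL",295,312,240,300,80,92);q("flR",338,360,240,300,80,92)
q("plate",262,385,25,270,9,15)
q("spray",430,530,190,270,105,115)
E
```

```text
rod 964 min [-16.7 -29.2  81. ] max [ 23.2 -11.   92.7] med [  3.3 -19.6  89.4]
post 1061 min [ -8.5 113.3  92. ] max [ 15.  133.5  97.4] med [  3.5 123.1  95.2]
cheekL 598 min [-26.4  15.6  68. ] max [-10.7  50.8  74.6] med [-17.7  33.9  72.1]
cheekR 625 min [14.7 15.6 68. ] max [33.  50.7 74.9] med [24.  34.7 72.2]
die 2428 min [ -36.7 -115.3   40. ] max [ 43.3 -40.7  47. ] med [  3.9 -66.7  44.3]
flL 191 min [-20.3 -94.3  80.1] max [-16.2 -60.1  89. ] med [-18.  -75.6  86.8]
flR 192 min [ 21.6 -96.6  80.4] max [ 25.8 -59.7  88.6] med [ 23.6 -76.   86.8]
plate 14995 min [-51.8 -94.6   9.1] max [ 58.5 140.7  15. ] med [-9.8 62.2 12.4]
spray 2923 min [107.4 -51.9 105.6] max [155.4  -3.8 112.9] med [131.  -27.3 110.5]
```

>>> play_rows:
  increments:
    - [[0,0,0,0.002,0.0005,0.015,0.087],[0,0,0,0.005,0.0015,0.05,0.087],[0,0,0,0.007,0.0023,0.09,0.087],[0,0,0,0.007,0.0023,0.12,0.08],[0,0,0,0.007,0.0023,0.134,0.065],[0,0,0,0.007,0.0023,0.138,0.058],[0,0,0,0.007,0.0023,0.138,0.055],[0,0,0,0.007,0.0023,0.138,0.052]]

```text
time_s: 2.9
tool_pos: [0.5531, -0.215, 0.0657]
eef_rot: [179.9, 0.1, 82.6]
contact_force: [0.5, 0.5, 0.8]
grip_width: 0.0546
gripper_force: 0.0
```

```bash
python3 look.py w2
```

```text
2.9 [ 0.5530821  -0.21502161  0.06573131] [1.79870483e+02 5.93808996e-02 8.26050633e+01] 0.05457185180864614 [0.46209341 0.45227374 0.82584645]
```

View pics/w2.png

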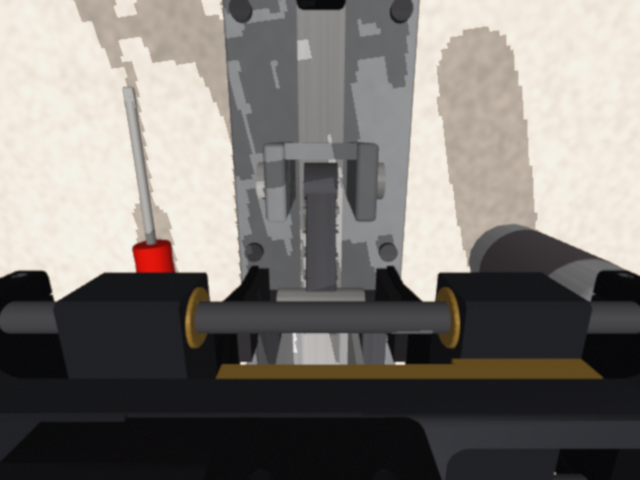

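The rod sits between the fingers: u 277–366, with the finger faces at about 270 and 376. It is centred to within 1 mm, so I'll close.

>>> play_rows:
  increments:
    - [[0,0,0,0,0,0,0.046],[0,0,0,0,0,0,0.042],[0,0,0,0,0,0,0.038],[0,0,0,0,0,0,0.034],[0,0,0,0,0,0,0.034],[0,0,0,0,0,0,0.034]]

```text
time_s: 3.7
tool_pos: [0.5523, -0.2145, 0.0646]
eef_rot: [180.0, 0.0, 82.6]
contact_force: [-0.9, -0.7, 1.6]
grip_width: 0.0397
gripper_force: 30.0
```

>>> play_rows:
  increments:
    - [[0,0,0,0.0025,0,-0.005,0.034],[0,0,0,0.005,0,-0.009,0.034],[0,0,0,0.012,0,-0.017,0.034],[0,0,0,0.02,0,-0.024,0.034],[0,0,0,0.029,0,-0.029,0.034],[0,0,0,0.038,0,-0.032,0.034],[0,0,0,0.0485,0,-0.034,0.034],[0,0,0,0.0585,0,-0.034,0.034],[0,0,0,0.066,0,-0.033,0.034],[0,0,0,0.071,0,-0.0315,0.034],[0,0,0,0.071,0,-0.0315,0.034]]

```text
time_s: 5.08
tool_pos: [0.5618, -0.1423, 0.0978]
eef_rot: [179.9, -0.1, 82.6]
contact_force: [-1.2, -0.6, 6.9]
grip_width: 0.0396
gripper_force: 30.0
```

>>> play_rows:
  increments:
    - [[0,0,0,0.001,0,0.0,0.044],[0,0,0,0.001,0,0.0,0.06],[0,0,0,0.001,0,0.0,0.087],[0,0,0,0.001,0,0,0.087],[0,0,0,0.001,0,-0.01,0.087],[0,0,0,0.001,0,-0.04,0.087],[0,0,0,0.001,0,-0.08,0.087],[0,0,0,0.01,0,-0.1,0.087],[0,0,0,0.01,0,-0.1,0.087]]

```text
time_s: 6.2
tool_pos: [0.5639, -0.1344, 0.1984]
eef_rot: [179.7, 0.1, 82.6]
contact_force: [-0.9, 0.1, 0.2]
grip_width: 0.0869
gripper_force: 0.0
```

```bash
python3 look.py w3; python3 - <<'E'
from h import *
f=np.load("w3.npz");c=cam("wrist",dict(tool_pos=f["pos"],eef_rot=f["rot"]));P=cloud(c,f["d"])
O=np.array([.5543,-.1945,0]);R=Ro.from_euler("z",-7.4,degrees=True).as_matrix()
J=((P-O)@R)*1000;J[f["d"]==0]=-999
def q(n,lo,hi):
    k=J[((J>lo)&(J<hi)).all(-1)]
    print(n,len(k),"min",k.min(0).round(1),"max",k.max(0).round(1),"med",np.median(k,0).round(1))
q("rod",(-30,-10,100),(30,80,140))
q("post",(-30,90,92),(30,160,100))
t=f["pos"]-O;print("tcp jig",R.T@t*1000)
E
```

```text
6.2 [ 0.56392508 -0.13435143  0.19835169] [1.79733087e+02 7.44793919e-02 8.26427329e+01] 0.08687855194518129 [-0.89522244  0.0712515   0.24232377]
rod 1128 min [-18.6  19.6 100. ] max [ 21.1  62.4 124.9] med [  1.7  56.4 121.9]
post 814 min [-10.6 113.   92. ] max [ 13.2 132.4  97.4] med [  1.7 123.   95.2]
tcp jig [  1.79804823  60.88726601 198.35168575]
```

The pawl stays thrown back: the rod is at y≈55, z≈116. Next is the bar grip.

>>> play_rows:
  increments:
    - [[0,0,0,0.01,0,0,0.087],[0,0,0,0.035,-0.0005,0.01,0.087],[0,0,0,0.055,-0.001,0.035,0.087],[0,0,0,0.0615,-0.001,0.07,0.087],[0,0,0,0.0615,-0.001,0.105,0.075],[0,0,0,0.0615,-0.001,0.13,0.06],[0,0,0,0.0615,-0.001,0.137,0.045],[0,0,0,0.0615,-0.001,0.137,0.034],[0,0,0,0.0615,-0.001,0.137,0.03],[0,0,0,0.0615,-0.001,0.137,0.026],[0,0,0,0.0615,-0.001,0.137,0.022],[0,0,0,0.0615,-0.001,0.137,0.018],[0,0,0,0.0615,-0.001,0.137,0.018],[0,0,0,0.0615,-0.001,0.137,0.018]]

```text
time_s: 8.0
tool_pos: [0.5708, -0.0733, 0.0597]
eef_rot: [179.8, 0.0, 82.6]
contact_force: [1.3, 0.5, 5.0]
grip_width: 0.0238
gripper_force: 30.0
```

>>> play_rows:
  increments:
    - [[0,0,0,0.004,0,0,0.018],[0,0,0,0.012,0,0,0.018],[0,0,0,0.022,0,0,0.018],[0,0,0,0.033,0,0,0.018],[0,0,0,0.044,0,0,0.018],[0,0,0,0.055,0,0,0.018],[0,0,0,0.066,0,0,0.018],[0,0,0,0.074,0,0,0.018],[0,0,0,0.078,0,0,0.018],[0,0,0,0.078,0,0,0.018]]

```text
time_s: 9.25
tool_pos: [0.581, 0.0043, 0.0597]
eef_rot: [179.8, 0.0, 82.6]
contact_force: [2.5, -1.2, 6.0]
grip_width: 0.0235
gripper_force: 30.0
```

>>> play_rows:
  increments:
    - [[0,0,0,0,0,0,0.03],[0,0,0,0,0,0,0.05],[0,0,0,0,0,-0.005,0.07],[0,0,0,0,0,-0.04,0.087],[0,0,0,0,0,-0.09,0.087],[0,0,0,-0.02,0,-0.13,0.087],[0,0,0,-0.06,0,-0.14,0.087],[0,0,0,-0.11,0,-0.14,0.087],[0,0,0,-0.16,0,-0.14,0.087],[0,0,0,-0.21,0,-0.14,0.087],[0,0,0,-0.25,0,-0.14,0.087],[0,0,0,-0.28,0,-0.14,0.087],[0,0,0,-0.29,0,-0.14,0.087],[0,0,0,-0.29,0,-0.14,0.087]]

```text
time_s: 11.0
tool_pos: [0.5419, -0.2829, 0.1988]
eef_rot: [-179.9, -0.1, 82.6]
contact_force: [-0.8, -0.8, -0.6]
grip_width: 0.0868
gripper_force: 0.0
```

```bash
python3 look.py w4; python3 - <<'E'
from h import *
f=np.load("w4.npz");c=cam("wrist",dict(tool_pos=f["pos"],eef_rot=f["rot"]));P=cloud(c,f["d"])
O=np.array([.5543,-.1945,0]);R=Ro.from_euler("z",-7.4,degrees=True).as_matrix()
J=((P-O)@R)*1000;J[f["d"]==0]=-999
def q(n,lo,hi):
    k=J[((J>lo)&(J<hi)).all(-1)]
    if len(k):print(n,len(k),"min",k.min(0).round(1),"max",k.max(0).round(1),"med",np.median(k,0).round(1),cv2.minAreaRect(k[:,:2].astype(np.float32)))
q("flL",(-35,-130,80),(-10,-50,92));q("flR",(10,-130,80),(35,-50,92));q("die",(-50,-140,40),(50,-40,48))
q("rod",(-30,-10,100),(30,80,140));q("nose",(-11,-75,20),(13,0,40))
t=f["pos"]-O;print("tcp jig",R.T@t*1000)
E
```

```text
11.0 [ 0.54194624 -0.28291014  0.1987693 ] [-1.79945701e+02 -6.37018668e-02  8.25587854e+01] 0.08681386312690607 [-0.75761018 -0.82925468 -0.63069649]
flL 350 min [ -22.4 -117.    80.1] max [-18.1 -61.   89.2] med [-20.1 -87.2  87. ] ((-20.28302574157715, -88.9917221069336), (4.140794277191162, 56.03658676147461), 0.26602187752723694)
flR 353 min [  19.5 -117.4   80.3] max [ 23.8 -60.8  88.7] med [ 21.4 -88.9  86.8] ((21.68536949157715, -89.11744689941406), (4.157975196838379, 56.59446716308594), 0.21965458989143372)
die 3434 min [ -38.9 -132.    40.1] max [ 41.3 -47.7  47.9] med [  2.2 -88.9  44.4] ((1.19390869140625, -89.81568908691406), (84.27780151367188, 80.1578598022461), 89.97509765625)
rod 2148 min [-18.9  16.8 100.1] max [ 21.1  62.  124.9] med [  1.2  51.2 121.6] ((0.9220142364501953, 39.41706085205078), (45.18155288696289, 39.90077590942383), 89.33148956298828)
nose 880 min [-10.8 -74.7  20. ] max [13.  -0.  38.7] med [  1.1 -14.   36.4] ((1.12322998046875, -37.37278366088867), (23.782167434692383, 74.7342758178711), 0.03827056661248207)
tcp jig [ -0.86402868 -89.26489906 198.76930444]
```

View pics/w4.png

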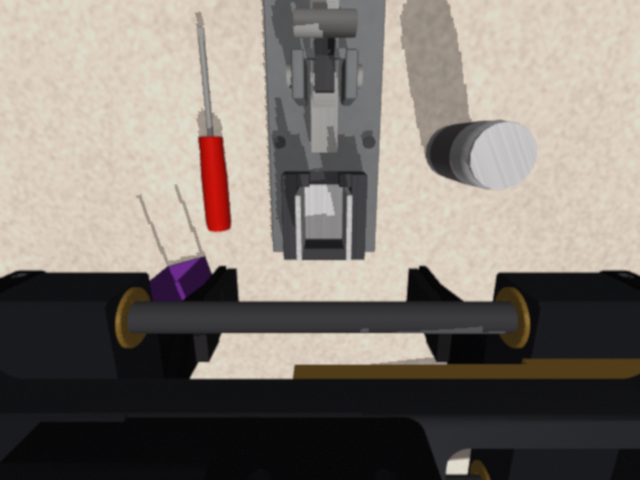

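The bar's nose is at (323,150), well clear of the die. The pawl lies back at (325,22), and the bracket sits in the die with its flanges at u 298 and 349, centred at jig (0.4,-89). Now I'll grip it.

>>> play_rows:
  increments:
    - [[0,0,0,0,0.0003,0.015,0.087],[0,0,0,0,0.001,0.05,0.087],[0,0,0,0,0.0013,0.09,0.087],[0,0,0,0,0.0013,0.125,0.08],[0,0,0,0,0.0013,0.142,0.068],[0,0,0,0,0.0013,0.147,0.06],[0,0,0,0,0.0013,0.147,0.055],[0,0,0,0,0.0013,0.147,0.051],[0,0,0,0,0.0013,0.147,0.048],[0,0,0,0,0.0013,0.147,0.045],[0,0,0,0,0.0013,0.147,0.042],[0,0,0,0,0.0013,0.147,0.04],[0,0,0,0,0.0013,0.147,0.04]]

```text
time_s: 12.68
tool_pos: [0.5433, -0.2835, 0.0526]
eef_rot: [-180.0, 0.0, 82.6]
contact_force: [-3.4, 0.4, 5.5]
grip_width: 0.0458
gripper_force: 30.0
```

>>> play_rows:
  increments:
    - [[0,0,0,0,0,-0.002,0.04],[0,0,0,0,0,-0.008,0.04],[0,0,0,0,0,-0.018,0.04],[0,0,0,0,0,-0.03,0.04],[0,0,0,0,0,-0.045,0.04],[0,0,0,0,0,-0.065,0.04],[0,0,0,0,0,-0.09,0.04],[0,0,0,0,0,-0.12,0.04],[0,0,0,0,0,-0.14,0.04],[0,0,0,0,0,-0.15,0.04],[0,0,0,0,0,-0.15,0.04]]

```text
time_s: 14.05
tool_pos: [0.5439, -0.2836, 0.203]
eef_rot: [179.9, 0.1, 82.6]
contact_force: [0.2, -0.0, -0.5]
grip_width: 0.0458
gripper_force: 30.0
```

>>> play_rows:
  increments:
    - [[0,0,0.027,0.009,-0.004,0,0.04],[0,0,0.082,0.027,-0.012,0,0.04],[0,0,0.164,0.054,-0.024,0,0.04],[0,0,0.26,0.086,-0.038,0,0.04],[0,0,0.356,0.118,-0.052,0,0.04],[0,0,0.465,0.154,-0.068,0,0.04],[0,0,0.575,0.19,-0.084,0,0.04],[0,0,0.685,0.226,-0.1,0,0.04],[0,0,0.794,0.262,-0.116,0,0.04],[0,0,0.904,0.298,-0.132,0,0.04],[0,0,1.013,0.334,-0.148,0,0.04],[0,0,1.109,0.366,-0.162,0,0.04],[0,0,1.205,0.398,-0.176,0,0.04],[0,0,1.287,0.425,-0.188,0,0.04],[0,0,1.342,0.443,-0.196,0,0.04],[0,0,1.369,0.452,-0.2,0,0.04],[0,0,1.369,0.452,-0.2,0,0.04],[0,0,1.369,0.452,-0.2,0,0.04]]

```text
time_s: 16.3
tool_pos: [0.403, 0.1903, 0.2017]
eef_rot: [180.0, 0.1, 4.2]
contact_force: [-0.2, 0.3, -0.8]
grip_width: 0.0457
gripper_force: 30.0
```

```bash
python3 look.py w5; python3 - <<'E'
from h import *
f=np.load("w5.npz");c=cam("wrist",dict(tool_pos=f["pos"],eef_rot=f["rot"]));P=cloud(c,f["d"]);P[f["d"]==0]=-9
O=np.array([.454,.194,0]);R=Ro.from_euler("z",4.15,degrees=True).as_matrix()
J=((P-O)@R)*1000
def q(n,lo,hi):
    m=((J>lo)&(J<hi)).all(-1);k=J[m]
    if len(k):print(n,len(k),"min",k.min(0).round(1),"max",k.max(0).round(1),"med",np.median(k,0).round(1),cv2.minAreaRect(k[:,:2].astype(np.float32)))
q("trayrim",(-60,-60,25),(210,60,30.5))
q("wallL",(-30,25,25),(200,60,30.5));q("wallR",(-30,-60,25),(200,-25,30.5))
q("div",(20,-25,25),(60,25,30.5));q("div2",(100,-25,25),(130,25,30.5));q("end",(-60,-25,25),(-20,25,30.5))
q("mate1",(45,-40,65),(105,40,85));q("floor",(-30,-30,0),(30,30,8))
t=f["pos"]-O;print("tcp tray",R.T@t*1000)
E
```

```text
16.3 [0.40297606 0.19029131 0.20166488] [1.79982996e+02 6.53399652e-02 4.18053498e+00] 0.045688696922014285 [-0.16959188  0.32435892 -0.81786045]
trayrim 2498 min [-37.5 -40.9  25. ] max [136.7  39.4  30.5] med [49.3 -0.6 28. ] ((49.639495849609375, -0.74444580078125), (174.3167724609375, 80.20004272460938), 0.09531696140766144)
wallL 923 min [-29.8  25.8  25. ] max [136.7  39.4  30.5] med [62.5 36.8 28.1] ((53.47442626953125, 32.58950424194336), (166.54005432128906, 13.507838249206543), 0.13444359600543976)
wallR 928 min [-29.5 -40.9  25. ] max [136.7 -25.1  30.3] med [ 60.9 -38.4  28.1] ((53.60713195800781, -32.97966766357422), (166.24093627929688, 15.717963218688965), 0.09140416979789734)
div 117 min [ 35.6 -24.2  25. ] max [59.6 24.9 30.3] med [38.4 -1.6 25.5] ((47.21451187133789, 0.5739822387695312), (23.73794937133789, 49.05678176879883), 1.3656195402145386)
div2 146 min [100.6 -24.1  25. ] max [124.7  21.4  30.4] med [111.2  -0.5  25.5] ((110.86002349853516, -0.5542774200439453), (45.39960861206055, 23.928688049316406), 84.38656616210938)
end 199 min [-37.5 -24.7  26. ] max [-34.2  24.2  30.2] med [-35.6   0.3  28.2] ((-35.88636016845703, -0.2033824920654297), (48.890289306640625, 3.3231987953186035), 89.90641021728516)
mate1 986 min [ 45.2 -24.7  65.2] max [102.8  23.2  78.8] med [75.2 17.4 76.4] ((74.17874145507812, -0.7326984405517578), (46.11322784423828, 56.19548034667969), 87.63627624511719)
floor 3479 min [-30.  -30.    1.4] max [29.9 30.   7.6] med [1.2 0.4 4.9] ((-0.05463409423828125, -0.0261383056640625), (59.82939910888672, 59.979576110839844), 0.053009282797575)
tcp tray [-5.11585459e+01 -6.47357966e-03  2.01664876e+02]
```

View pics/w5.png

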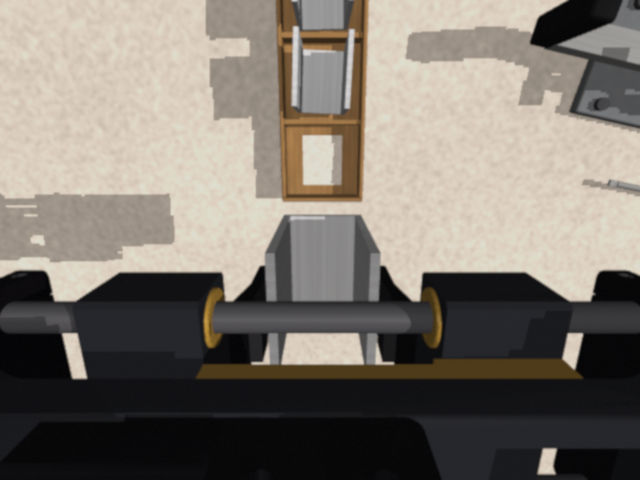

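The slip is at (322,160), the empty compartment is right ahead, and the bracket hangs level in the gripper. The compartment centre is 52 mm ahead along tool x, with no lateral error.

>>> play_rows:
  increments:
    - [[0,0,0,0.006,0,0,0.04],[0,0,0,0.02,0,0.005,0.04],[0,0,0,0.036,0,0.015,0.04],[0,0,0,0.048,0,0.035,0.04],[0,0,0,0.052,0,0.06,0.04],[0,0,0,0.052,0,0.09,0.04],[0,0,0,0.052,0,0.115,0.04],[0,0,0,0.052,0,0.135,0.04],[0,0,0,0.052,0,0.148,0.04],[0,0,0,0.052,0,0.154,0.04],[0,0,0,0.052,0,0.156,0.04],[0,0,0,0.052,0,0.157,0.04],[0,0,0,0.052,0,0.157,0.04]]

```text
time_s: 17.98
tool_pos: [0.4557, 0.1944, 0.0456]
eef_rot: [-180.0, -0.1, 4.2]
contact_force: [1.0, 0.7, -1.3]
grip_width: 0.0459
gripper_force: 30.0
```

>>> play_rows:
  increments:
    - [[0,0,0,0,0,0.0005,0.04],[0,0,0,0,0,0.001,0.04],[0,0,0,0,0,0.0015,0.04],[0,0,0,0,0,0.002,0.04],[0,0,0,0,0,0.0025,0.04],[0,0,0,0,0,0.0025,0.04],[0,0,0,0,0,0.0025,0.04]]

```text
time_s: 18.85
tool_pos: [0.4553, 0.1943, 0.0425]
eef_rot: [-180.0, 0.0, 4.2]
contact_force: [-0.5, 0.5, -1.5]
grip_width: 0.046
gripper_force: 30.0
```

>>> play_rows:
  increments:
    - [[0,0,0,0,0,0.0005,0.04],[0,0,0,0,0,0.001,0.04],[0,0,0,0,0,0.001,0.04],[0,0,0,0,0,0.001,0.04]]

```text
time_s: 19.35
tool_pos: [0.4554, 0.1943, 0.0421]
eef_rot: [-180.0, -0.0, 4.2]
contact_force: [-1.4, -0.3, 6.0]
grip_width: 0.0454
gripper_force: 30.0
```

The force shows it is standing on the floor at about 6 N. I'll release it slowly and rise.

>>> play_rows:
  increments:
    - [[0,0,0,0,0,0,0.046],[0,0,0,0,0,0,0.048],[0,0,0,0,0,0,0.052],[0,0,0,0,0,0,0.06],[0,0,0,0,0,0,0.07],[0,0,0,0,0,0,0.08],[0,0,0,0,0,0,0.087],[0,0,0,0,0,-0.005,0.087],[0,0,0,0,0,-0.02,0.087],[0,0,0,0,0,-0.05,0.087],[0,0,0,0,0,-0.09,0.087],[0,0,0,-0.02,0,-0.13,0.087],[0,0,0,-0.04,0,-0.16,0.087],[0,0,0,-0.05,0,-0.17,0.087],[0,0,0,-0.05,0,-0.17,0.087]]

```text
time_s: 21.22
tool_pos: [0.4052, 0.1907, 0.2122]
eef_rot: [-180.0, -0.1, 4.2]
contact_force: [-0.1, 0.2, 0.1]
grip_width: 0.0872
gripper_force: 0.0
```

```bash
python3 look.py w6; python3 - <<'E'
from h import *
f=np.load("w6.npz");c=cam("wrist",dict(tool_pos=f["pos"],eef_rot=f["rot"]));P=cloud(c,f["d"]);P[f["d"]==0]=-9
O=np.array([.454,.194,0]);R=Ro.from_euler("z",4.15,degrees=True).as_matrix();J=((P-O)@R)*1000
for n,a,b in(("new",-45,45),("mate",47,105)):
    k=J[((J>(a,-40,68))&(J<(b,40,85))).all(-1)];print(n,len(k),np.median(k,0),cv2.minAreaRect(k[:,:2].astype(np.float32)))
s,d=capture("top");cv2.imwrite("pics/top1.png",s);z=cloud(cam("top"),d)
a=np.array([.555,-.1943,0]);Rj=Ro.from_euler("z",-7.4,degrees=True).as_matrix();J=((z-a)@Rj)*1000
for n,lo,hi in(("post",(-30,150,90),(30,260,100)),("rod",(-30,30,110),(30,80,130))):
    k=J[((J>lo)&(J<hi)).all(-1)];print(n,len(k),k.mean(0) if len(k) else 0)
x=np.hstack([cv2.resize(f_,(400,400)) for f_ in(s[140:340,180:480],cv2.imread("pics/w6.png")[0:240,200:440])]);cv2.imwrite("pics/fin.png",x)
E
```

```text
21.225 [0.40521498 0.19072791 0.21222894] [-1.79988810e+02 -9.70812407e-02  4.18697978e+00] 0.08716777138502341 [-0.09849551  0.23018639  0.11847408]
new 689 [  3.23255507 -19.80144377  76.32396656] ((2.964193344116211, -0.8717899322509766), (54.98432540893555, 46.04792404174805), 0.04042011871933937)
mate 841 [75.49007743 17.38606688 76.34009614] ((74.25511169433594, -0.7374305725097656), (46.139556884765625, 56.35933303833008), 87.69002532958984)
post 107 [ -2.85644817 201.30113805  94.11615097]
rod 161 [ -3.00680057  54.92086718 120.45227986]
```

View pics/fin.png

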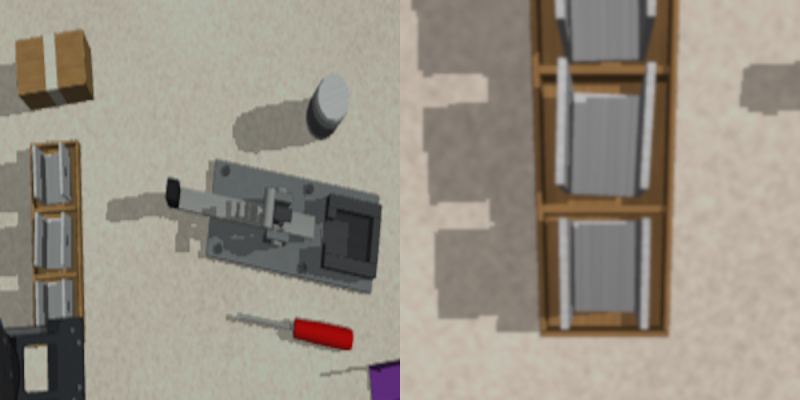

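The picture shows the bracket standing in the near compartment (600,265 in the crop). The fellow brackets have not moved, the bar is out by about 91 mm, the pawl is back and the die is empty. I'm handing the job in.

```bash
python3 -c "
from bench import *
print(finish_job())"
```

```text
the job is handed in; nothing more can be done
None
```

I handed the job in at about 21 s: the pawl is thrown over, the bar is drawn back about 91 mm, and the bracket stands on its web in the empty tray compartment; I saw no sign that anything else had moved.

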